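# Put up the bench shelf: hook in the missing bracket, lock it, slide the board home

### The job

Finish putting up the little shelf on the plywood stand: hook the loose blue bracket's claws into the bare white upright at the same height as the bracket already fitted on the other one, and press it down until it locks fully home. Then lay the white board level across both brackets and slide it back under their keeper lips until it stops, squared up and centred between the two brackets. Leave the mug, jar, spray can and tape roll where they stand.

Things in the scene. Friction and masses are not known exactly. Their poses are not given: they have to be found in the camera images.
- stand: Plywood stand fixed to the desk, carrying two uprights at y = +100 and -100 mm, yaw as its own. Origin on the desk midway between them, in the plane of their front faces; +x into the faces (away from the robot), y along the shelf, z up. Its plywood back is 300 wide, 165 high, 30 mm behind the faces; nothing of it lies in front of them.
- upright_empty: Bare white steel channel, fixed, 72 wide (y), 30 deep, 165 high; stands left or right. Origin on the desk at the middle of its front face, +x into the face. Front plate 4 mm thick with two columns of slots centred at y = +23 and -23 mm; slots 9 wide, 26 high, lower edges of the three rows at z = 40, 80, 120 mm.
- catch (a point): Point on the bare upright's centre line, 80 mm up, in the front face (lower edge of the middle slots). Behind the plate at each row lies a sprung round bar, 12 mm thick, centred 16 mm behind the face and 2 mm below the slots' lower edge; it gives way backwards, then springs back over the lower claws and locks them.
- upright_fitted: The other white upright, equal to the bare one, with a like blue bracket already fitted (fixed) in the rows at 80 and 120 mm: its underside at z = 66, seat for the board at z = 132, keeper lip from z = 155 to 159 mm; its arm reaches 115 mm forward. Origin on the desk at the middle of its front face, +x into the face.
- bracket: Loose blue steel bracket standing on its foot, 115 long without claws, 50 wide (y), 93 high, 0.25 kg. Origin on its underside under the middle of the arm, 60 mm ahead of its rear plane; +x to the rear (claws), z up. Cheeks' outer faces, 50 mm apart, are plain from z = 44 to 66, x = -55 to +60: grip across them from above. Flat seat for the board on top, z = 66.
- bracket_rear (a point): Point of the bracket in its rear plane, centred, at underside level. Behind it stick out four claws 4 mm thick, at y = +23 and -23: necks 9 high, undersides at z = 14 and 54. Upper ones reach 9 mm back and hook down to z = 45, lower ones 13.5 back and down to z = 3; the hooks' inner faces stand 5.5 mm behind the plane.
- bracket_home (a point): Where the bracket's origin belongs when home: 60 mm before the bare upright's face, 66 mm up. Hold the bracket square 14 mm (11 to 17) above this, push it in until its rear plane meets the face, press straight down: 2 to 9 mm down the catch resists, 3 to 10 N carries it past, then the necks stand on the slots' edges. Let go higher, it falls out. Play 1.5 mm in x, 2.5 in y, 0.03 rad tilt.
- bracket_lip (a point): Middle of the front edge of the bracket's keeper lip, on its underside: 40 mm behind the bracket's origin and 89 mm above it (23 mm above the seat). The lip is 34 wide, 4 thick, 20 deep over all and hangs on a 4 mm wall at the rear plane, which stops the board; the fitted bracket has the same.
- shelf_board: White board 64 (x) by 280 (y) by 18 mm, 0.20 kg, lying flat. Origin at the centre of its underside. Grip it across the 64 mm. Home: underside at z = 132, centre 36 mm before the uprights' faces, rear edge against both keeper walls, 16 mm of it under the lips. Lay it down farther forward (centre 62 to 78 mm before the faces), then push its front edge back.
- mug: blue and white mug, 78 wide, 112 over the handle, 92 high, loose, on the desk before the stand; origin at the centre of its underside
- jar: sweet jar with grey lid, 92 across, 171 high, loose, beside one end of the shelf; origin at the centre of its underside
- aerosol: blue spray can with orange cap, 52 across, 178 high, loose, beside the other end of the shelf; origin at the centre of its underside
- tape_roll: roll of packing tape lying flat, 113 across, 52 high, loose, on the desk under the shelf; origin at the centre of its underside
There are look-alikes about, which are no part of the job. There is more than one size of the upright_empty; the one meant has the size given above.

How it is judged:
By the outcome, as a careful person would: the job done as asked, in the order asked, and still so for the second after the job is handed in, with the robot touching nothing.
It also fails if it takes over 58 s, if anything falls off the work surface, if the arm or the gripper's body presses on something with over 40 N, if the wrist force passes 120 N, or if a joint passes its speed limit or range.

### The arm

A 6-joint arm with a two-finger parallel gripper is mounted at the origin on a cart in front of the work surface, level with it; the furniture and walls round the work are solid. World frame = base frame: x ahead of the robot, y to its left, z up, the work surface at z = 0. Lengths are in m, angles in rad, forces in N, time in s.
With the tool pointing down it reaches from about 0.225 to 0.875 m from the base axis. Payload 3.4 kg.
Tool frame: the origin (TCP) lies between the finger pads; the fingertips stand 22 mm ahead of it and the grasp point (between the pads) lies 3 mm ahead of it (manip.finger_overhang is the distance from the TCP to the fingertips, in m); z points along the fingers, y is the line along which they close (so a half turn about z gives the same grasp; the last joint's range is limited). The gripper opens to 85 mm and grips with 20 to 120 N. Pads are 22 mm wide; open, the fingers measure 114 mm over their backs; the gripper's body (76 mm by 85 mm) begins 54 mm behind the grasp point. The pads swing forward as they close: fully open they stand 13 mm farther back than shut.
Start: joints at [-1.332, 0.276, 1.505, -0, 1.361, -0.121], TCP at [0.202, -0.538, 0.222] pointing down, gripper open.
Joint ranges: [-2.89, 2.89], [-0.75, 2.08], [0.22, 2.7], [-1.18, 4.32], [0.11, 2.71], [-2.7, 2.7]. Speed limits (rad/s): [2.57, 2.57, 3.14, 3.14, 3.14, 3.14].

### API

Orientations are given as a unit quaternion [w, x, y, z].
In Python, from rig import get_state, eyes, order, manip gives the robot as it stands.
- The arm moves only by the tool drive_tool, never from a script. Its argument "rows" is a list of rows, each a list of 4 numbers: the shift along the tool's x, y, z in units of 25 mm (1.0 is 25 mm), then the turn about the tool's z in units of 6 degrees (1.0 is 6 degrees). A call has exactly 8 rows; each row is the pose to reach, as a shift and turn from the pose commanded when the call began, along the tool's axes at that moment; what a row does not reach only later rows make up. A row lasts 1/12 s, in which the tool goes at most 41.7 mm and 7.16 degrees, less where a joint would pass 70% of its speed; a pose out of reach is approached as far as the arm can. A call with a gripper value outside its range is refused whole. "grip" is the finger opening in mm, from 0 to 85.4, set as the call begins (left out, the last holds). The fingers move at their own pace and stop on an object; "newtons" is the grip in N (left out, the last holds). Time passes only in rows, so rows that repeat a pose let the fingers close, or fill a call up. It gives the time, the measured TCP pose, the force, the opening and the grip force at its end, in the units of the state.
- get_state(): the state, without advancing time (a new reading comes with each control period).
- eyes.get_image(name): name is "scene" or "top"; returns (picture, depth): 480x640x3 uint8, red, green, blue; 480x640 float32, m along the optical axis (not along the pixel's ray), 0 where there is no reading.
- eyes.camera_info(name): a dict with "fx", "fy", "cx", "cy" (pixels), "R" (3x3) and "t" (3): a world point X has camera coordinates R X + t. Camera axes: x right, y down, z forward; pixel columns grow to the right and rows downward; lengths in m; the calibration is good to about 2 mm. A picture is of the moment at which its call begins. camera_info takes no time and is no camera call.
- order.sign_off(): hands the job in; it is judged then, once.
The state is a dict: "clock": time; "qpos": joint angles; "qd": joint speeds; "effort": joint torques, N m; "position": TCP position; "ee_rot": TCP orientation; "contact_force": force on the tool from outside, world axes, zero at the start; "moment": the same for the moment, N m; "width": finger opening in m; "gripper_force": force on a finger pad.
Only numpy, scipy, OpenCV 4.12 (cv2) and the standard library are available. Lean on these libraries where they do the work, as an engineer would, in place of code of your own. Each camera call takes 0.05 s, during which the arm holds its last target. There are 200 camera calls.

## Working session

There is one attempt and no reset: what is moved stays moved. The work goes in short steps, Python scripts to look and compute and a tool call to move; the robot and the scene stay as the last step left them, time stands still between calls to the robot, and variables do not carry over. Pictures are saved under pics/ and viewed, at most 10 in all, crops included, and the job is handed in when it is done.

Besides the shell and the picture viewer there is one more tool, called after "Request:" as name(argument=value, ...), one argument or row to a line, values as JSON. drive_tool: Moves the arm, as the interface text tells. Its arguments: {"type":"object","properties":{"rows":{"type":"array","items":{"type":"array","items":{"type":"number"}}},"grip":{"type":"number"},"newtons":{"type":"number"}},"required":["rows"]}

```bash
mkdir -p pics; ls; python3 - <<'E'
from rig import get_state, eyes, order, manip
import cv2, numpy as np
for n in("scene","top"):
    p,d=eyes.get_image(n); cv2.imwrite(f"pics/{n}0.png",p[:,:,::-1]); np.save(f"pics/{n}0.npy",d)
    np.save(f"pics/{n}0rgb.npy",p)
    print(n,{k:np.round(v,4).tolist() for k,v in eyes.camera_info(n).items()})
s=get_state();print(s)
print([a for a in dir(manip) if a[0]!='_'])
E
```

```text
pics
scene {'fx': 520.1253, 'fy': 520.1253, 'cx': 320.2995, 'cy': 239.7501, 'R': [[-0.7556, -0.6551, 0.0037], [-0.5145, 0.5899, -0.6224], [0.4055, -0.4722, -0.7827]], 't': [0.4223, 0.3336, 0.8047]}
top {'fx': 495.3403, 'fy': 495.3403, 'cx': 320.7405, 'cy': 245.5092, 'R': [[-0.0252, -0.9997, -0.0017], [-0.9831, 0.0251, -0.1814], [0.1814, -0.0029, -0.9834]], 't': [0.0356, 0.5675, 1.0467]}
{'clock': 0.1, 'qpos': array([-1.33200701e+00,  2.76552834e-01,  1.50601756e+00, -1.08608785e-05,
        1.36072365e+00, -1.21022254e-01]), 'qd': array([ 0.00050782, -0.00108413, -0.00395554, -0.00107531,  0.00045031,
       -0.00091966]), 'effort': array([ 1.62722874e-03, -4.17698622e+01, -2.46404260e+01,  6.30248041e-05,
        5.80124746e-03,  6.18817296e-06]), 'position': array([ 0.20231687, -0.53769925,  0.22160982]), 'ee_rot': array([-8.48910373e-04,  9.83859996e-01,  1.78937934e-01, -5.53640024e-05]), 'contact_force': array([-0.276844  , -0.0759131 ,  0.48077118]), 'moment': array([-0.0415988 ,  0.03474274,  0.02526216]), 'gripper_force': 0.0, 'width': 0.08504896657707693}
['MotionError', 'finger_overhang']
```

View pics/scene0.png

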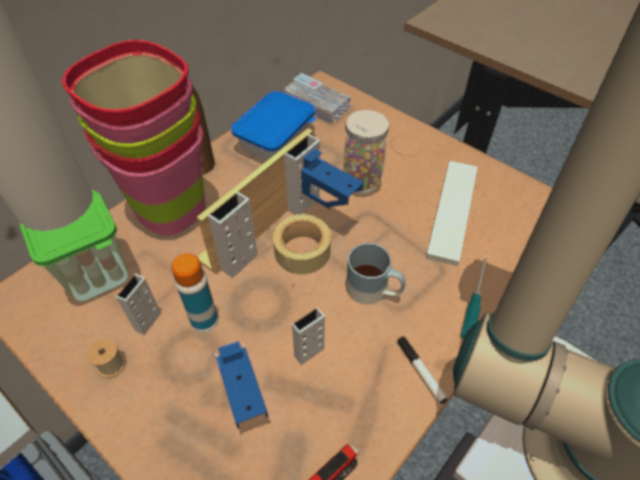

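View pics/top0.png

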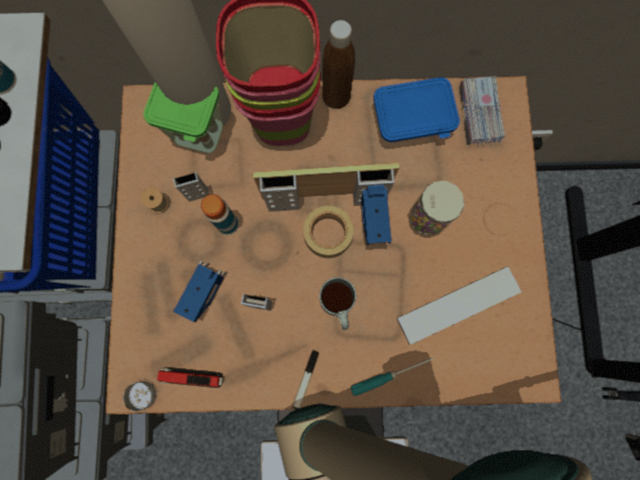

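The bare uprights are at scene (235,232) on the stand, and loose at (138,302) and (309,336). The one meant is the tall one attached to the plywood. In the top view it is at (280,190). The loose bracket is at top (199,291) with its claws to the upper right, the board at top (460,305), and the fitted bracket at top (376,210).

```bash
cat > h.py <<'E'
import numpy as np, cv2
from rig import get_state, eyes
def cloud(n,p=None,d=None):
    if p is None: p,d=eyes.get_image(n)
    c=eyes.camera_info(n); v,u=np.mgrid[0:480,0:640]
    X=np.stack([(u-c['cx'])/c['fx']*d,(v-c['cy'])/c['fy']*d,d],-1)
    W=(X-np.array(c['t']))@np.array(c['R'])
    W[d==0]=np.nan
    return p,W
def rect(P):
    (c,s,a)=cv2.minAreaRect((P[:,:2]*1000).astype(np.float32)); return np.round(c,1),np.round(s,1),round(a,2)
E
python3 - <<'E'
from h import *
clouds={}
for n in("scene","top"):
    p,W=cloud(n,np.load(f"pics/{n}0rgb.npy"),np.load(f"pics/{n}0.npy")); clouds[n]=(p,W)
p,W=clouds["top"]
def show(name,box,zlo,zhi,cond=None,n="top"):
    p,W=clouds[n]; u0,v0,u1,v1=box
    Q=W[v0:v1,u0:u1].reshape(-1,3); C=p[v0:v1,u0:u1].reshape(-1,3).astype(int)
    m=(Q[:,2]>zlo)&(Q[:,2]<zhi)
    if cond is not None: m&=cond(C)
    Q=Q[m]; print(n,name,len(Q),rect(Q),"zmed",np.round(np.median(Q[:,2]),4))
    return Q
show("desk",(440,340,540,380),-.05,.05)
show("desk",(130,320,180,350),-.05,.05)
show("board",(390,255,535,355),.01,.03)
show("brk",(165,255,235,330),.055,.075)
show("brklip",(165,255,235,330),.08,.11)
show("brkall",(165,255,235,330),.02,.11)
show("bareTop",(250,165,305,215),.155,.175)
show("fitTop",(350,160,400,190),.155,.175)
show("fitSeat",(355,180,395,255),.12,.14)
show("ply",(245,160,410,180),.155,.175,lambda C:(C[:,0]>C[:,2]+50))
show("jar",(400,175,470,240),.14,.19)
show("aer",(195,185,245,240),.15,.19)
show("mug",(310,270,365,330),.08,.1)
show("tape",(295,200,360,260),.04,.06)
a=cv2.resize(clouds["scene"][0][120:360,90:390],None,fx=2.5,fy=2.5,interpolation=cv2.INTER_CUBIC)
cv2.imwrite("pics/c1.png",a[:,:,::-1])
E
```

```text
top desk 3985 (array([ 310. , -348.8]), array([227.7,  85.2]), 88.55) zmed -0.0004
top desk 1495 (array([383.8, 400.2]), array([115.8,  64.5]), 88.58) zmed 0.0003
top board 3630 (array([ 432.3, -285.8]), array([ 65. , 281.3]), 23.2) zmed 0.0176
top brk 1169 (array([474.1, 291.5]), array([ 51.9, 123.1]), 62.52) zmed 0.0661
top brklip 154 (array([512.1, 272.2]), array([35.1, 19.7]), 62.68) zmed 0.0931
top brkall 1458 (array([473.9, 291.6]), array([ 51.9, 123.8]), 62.51) zmed 0.0661
top bareTop 545 (array([684.4, 103.6]), array([ 44.4, 105.7]), 2.54) zmed 0.1642
top fitTop 610 (array([688.3, -92.5]), array([54.4, 99.6]), 2.02) zmed 0.1634
top fitSeat 1312 (array([626. , -95.4]), array([137.4,  72. ]), 2.31) zmed 0.1315
top ply 451 (array([704.7,   7.8]), array([ 13.4, 298.9]), 2.4) zmed 0.1647
top jar 1503 (array([ 630.9, -223.2]), array([85. , 85.3]), 4.17) zmed 0.171
top aer 468 (array([634. , 237.1]), array([43.8, 45.8]), 88.38) zmed 0.1768
top mug 283 (array([448.9, -15.9]), array([91.3, 79.5]), 47.5) zmed 0.0887
top tape 1127 (array([608.7,   3.2]), array([121.9, 143.1]), 2.5) zmed 0.0494
```

View pics/c1.png

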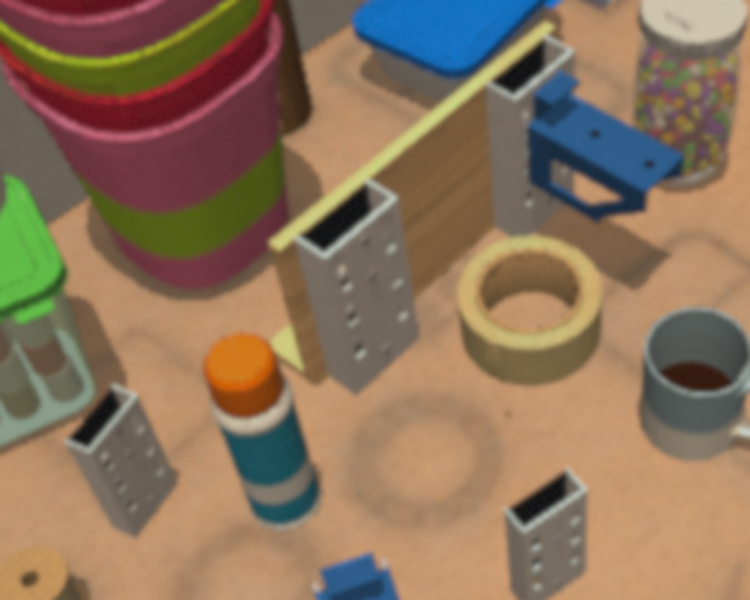

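The crop confirms it: the bare upright meant is the tall one on the plywood at crop (360,290). The ones at crop (125,460) and (545,535) are smaller look-alikes standing loose. Next I refine the stand's face and yaw.

```bash
cat > m.py <<'E'
from h import *
C={n:cloud(n,np.load(f"pics/{n}0rgb.npy"),np.load(f"pics/{n}0.npy")) for n in("scene","top")}
def pts(n,xl,xh,yl,yh,zl,zh):
    p,W=C[n]; m=(W[...,0]>xl)&(W[...,0]<xh)&(W[...,1]>yl)&(W[...,1]<yh)&(W[...,2]>zl)&(W[...,2]<zh)
    return W[m],p[m].astype(int)
for n in C:
    print(n)
    for nm,yl,yh in(("bare",68,140),("fit",-135,-55)):
        P,c=pts(n,.655,.69,yl/1e3,yh/1e3,.02,.15 if nm=="bare" else .06)
        if len(P)<20: print(nm,len(P)); continue
        # robust line x=a+b y
        w=np.ones(len(P),bool)
        for _ in range(6):
            b,a=np.polyfit(P[w,1],P[w,0],1); r=P[:,0]-a-b*P[:,1]; w=abs(r-np.median(r[w]))<max(.002,2*np.std(r[w])*0.8)
        print(nm,"face n",w.sum(),"x@0",round(a*1e3,1),"slope deg",round(-np.degrees(np.arctan(b)),2),"x@mid",round((a+b*(yl+yh)/2e3)*1e3,1),"y ext",np.round(np.percentile(P[w,1],[0.5,99.5])*1e3,1))
    for nm,yl,yh in(("bare",50,170),("fit",-160,-40)):
        P,c=pts(n,.64,.72,yl/1e3,yh/1e3,.161,.170); m=abs(c[:,0]-c[:,2])<30; P=P[m]
        print(nm,"rim",len(P),rect(P), np.round(np.percentile(P,[1,99],axis=0)[:,:2]*1e3,1).tolist())
    P,c=pts(n,.55,.68,-.14,-.05,.128,.136); m=c[:,2]>c[:,0]+40; print("fitseat",m.sum(),rect(P[m]))
    P,c=pts(n,.55,.7,-.14,-.05,.153,.165); m=c[:,2]>c[:,0]+40; print("fitlip",m.sum(),rect(P[m]))
    P,c=pts(n,.66,.74,-.2,.2,.161,.170); m=c[:,0]>c[:,2]+40; print("ply",rect(P[m]))
    P,c=pts(n,.4,.56,.2,.38,.06,.072); m=c[:,2]>c[:,0]+40; print("brseat",rect(P[m]))
    P,c=pts(n,.4,.56,.2,.38,.085,.1); m=c[:,2]>c[:,0]+40; print("brlip",rect(P[m]))
    P,c=pts(n,.3,.56,-.5,-.1,.012,.024); m=c.min(1)>120; print("board",rect(P[m]))
    P,c=pts(n,.4,.52,.1,.22,.02,.15);print("lookalike",rect(P),P[:,2].max())
E
python3 m.py
```

```text
scene
bare face n 1209 x@0 670.8 slope deg 2.47 x@mid 666.3 y ext [ 68.3 139.4]
fit face n 185 x@0 671.3 slope deg 2.21 x@mid 674.9 y ext [-131.9  -59. ]
bare rim 181 (array([679.1, 103.6]), array([30. , 75.6]), 2.81) [[664.0, 67.3], [694.7, 140.4]]
fit rim 134 (array([688.1, -95. ]), array([29.3, 73.8]), 2.39) [[673.0, -131.4], [703.3, -58.8]]
fitseat 1073 (array([615.3, -98.4]), array([113.1,  52.5]), 1.28)
fitlip 125 (array([664. , -95.8]), array([20.9, 34.1]), 0.91)
ply (array([705.5,   4.9]), array([ 16.2, 300.2]), 2.29)
brseat (array([470.7, 291.6]), array([ 47.4, 113.7]), 62.94)
brlip (array([513. , 269.4]), array([33.7, 19.5]), 63.71)
board (array([ 413.3, -299.1]), array([112.8, 284.2]), 23.62)
lookalike (array([447.1, 158.7]), array([52. , 23.5]), 79.59) 0.11755592484612468
top
bare face n 467 x@0 668.9 slope deg 2.39 x@mid 664.6 y ext [ 70.4 139.6]
fit face n 29 x@0 670.3 slope deg 1.33 x@mid 672.5 y ext [-71.8 -57.4]
bare rim 157 (array([679.1, 106.1]), array([31.3, 72.5]), 2.04) [[662.6, 70.7], [695.7, 141.9]]
fit rim 143 (array([687. , -93.1]), array([31.8, 72.2]), 2.97) [[671.9, -129.0], [702.6, -57.0]]
fitseat 1062 (array([614.1, -95.6]), array([112.9,  49.2]), 1.92)
fitlip 156 (array([662. , -94.2]), array([33. , 20.3]), 88.46)
ply (array([704.5,   7.6]), array([ 13.8, 298.1]), 2.37)
brseat (array([470.1, 292.5]), array([ 49.9, 111.9]), 62.51)
brlip (array([511.8, 270.9]), array([32.5, 18.6]), 62.35)
board (array([ 432.2, -286.4]), array([ 63.9, 280.2]), 23.08)
lookalike (array([445.2, 161.9]), array([50.8, 21.4]), 79.62) 0.12068846317819348
```

```bash
cat >> h.py <<'E'
def go(x,y,z,phi,frm=None):
    "units from the present (or given) pose to world mm / deg target"
    if frm is None:
        s=get_state(); q=s['ee_rot']; frm=[*(s['position']*1000),2*np.degrees(np.arctan2(q[2],q[1]))]
    d=np.array([x,y,z])-frm[:3]; f=np.radians(frm[3]); t=-((phi-frm[3]+180)%360-180)
    print("from",np.round(frm,1),"units",np.round([(d[0]*np.cos(f)+d[1]*np.sin(f))/25,(d[0]*np.sin(f)-d[1]*np.cos(f))/25,-d[2]/25,t/6],3))
E
python3 -c "
from h import *
go(481.6,286.5,200,152.7)"
```

```text
from [ 202.3 -537.7  221.6   20.6] units [ 22.064 -26.923   0.864 -22.014]
```

Request:
drive_tool(
  rows=[
    [0.4,-0.5,0,-0.4],
    [1.2,-1.4,0,-1.2],
    [2.2,-2.6,0.1,-2.2],
    [3.2,-3.9,0.1,-3.3],
    [4.2,-5.1,0.2,-4.4],
    [5.2,-6.3,0.2,-5.5],
    [6.2,-7.5,0.2,-6.6],
    [7.2,-8.7,0.3,-7.7],
  ],
  grip=85,
)

```text
clock: 0.77
position: [0.2945, -0.2695, 0.2149]
ee_rot: [0.0, 0.833, 0.553, 0.0]
contact_force: [1.5, -0.4, 0.1]
width: 0.085
gripper_force: 0.0
```

```bash
python3 -c "
from h import *
go(481.6,286.5,200,152.7)"
```

```text
from [ 294.5 -269.5  214.9   67.1] units [ 23.398  -1.763   0.596 -14.268]
```

Request:
drive_tool(
  rows=[
    [1.4,-0.1,0,-1],
    [2.9,-0.2,0.1,-2],
    [4.3,-0.3,0.1,-3],
    [5.7,-0.4,0.2,-4],
    [7.1,-0.5,0.2,-5],
    [8.5,-0.6,0.3,-6],
    [9.9,-0.7,0.3,-7],
    [11.3,-0.8,0.3,-8],
  ],
)

```text
clock: 1.43
position: [0.3869, -0.0019, 0.2072]
ee_rot: [-0.0, 0.536, 0.844, -0.0]
contact_force: [0.9, -0.4, 0.6]
width: 0.085
gripper_force: 0.0
```

```bash
python3 -c "
from h import *
go(481.6,286.5,200,152.7)"
```

```text
from [386.9  -1.9 207.2 115.1] units [ 8.838  8.325  0.288 -6.264]
```

Request:
drive_tool(
  rows=[
    [1.1,1.1,0,-0.9],
    [2.3,2.2,0.1,-1.8],
    [3.5,3.3,0.1,-2.7],
    [4.7,4.4,0.2,-3.6],
    [5.9,5.5,0.2,-4.5],
    [7,6.6,0.3,-5.3],
    [8.1,7.6,0.3,-6],
    [8.6,8.1,0.3,-6.3],
  ],
)

```text
clock: 2.1
position: [0.4815, 0.2807, 0.199]
ee_rot: [-0.0, 0.234, 0.972, 0.001]
contact_force: [-0.5, 0.4, 0.4]
width: 0.085
gripper_force: 0.0
```

```bash
python3 -c "
from h import *
go(481.6,286.5,90,152.7)"
```

```text
from [481.5 280.7 199.  152.9] units [0.101 0.207 4.361 0.04 ]
```

Request:
drive_tool(
  rows=[
    [0.1,0.2,0.5,0],
    [0.1,0.2,1.3,0],
    [0.1,0.2,2.2,0],
    [0.1,0.2,3,0],
    [0.1,0.2,3.7,0],
    [0.1,0.2,4.1,0],
    [0.1,0.2,4.3,0],
    [0.1,0.2,4.3,0],
  ],
)

```text
clock: 2.77
position: [0.4802, 0.2817, 0.0913]
ee_rot: [-0.001, 0.237, 0.972, -0.001]
contact_force: [0.8, 0.3, -0.2]
width: 0.085
gripper_force: 0.0
```

```bash
python3 -c "
from h import *
go(481.6,286.5,66,152.7)
p,d=eyes.get_image('scene'); cv2.imwrite('pics/g1.png',cv2.resize(p[300:480,160:400],None,fx=3,fy=3)[:,:,::-1])"
```

```text
from [480.2 281.7  91.3 152.6] units [ 0.039  0.196  1.012 -0.015]
```

View pics/g1.png

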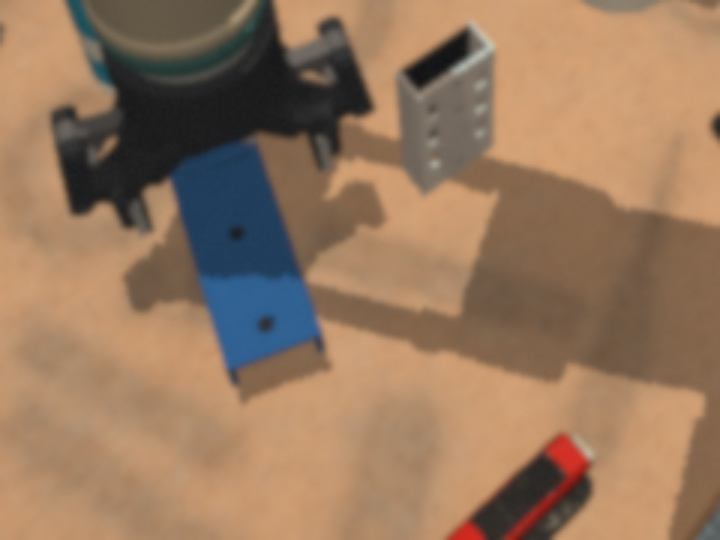

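The fingers straddle the bracket's rear half (crop (130,215) and (325,150)). I lower and close.

Request:
drive_tool(
  rows=[
    [0,0.1,0.2,0],
    [0,0.2,0.5,0],
    [0,0.2,0.8,0],
    [0,0.2,1.0,0],
    [0,0.2,1.1,0],
    [0,0.2,1.1,0],
    [0,0.2,1.1,0],
    [0,0.2,1.1,0],
  ],
)

```text
clock: 3.48
position: [0.4833, 0.2865, 0.065]
ee_rot: [0.0, 0.237, 0.972, 0.0]
contact_force: [-0.1, -0.9, 0.4]
width: 0.0845
gripper_force: 0.0
```

Request:
drive_tool(
  rows=[
    [0,0,0,0],
    [0,0,0,0],
    [0,0,0,0],
    [0,0,0,0],
    [0,0,0,0],
    [0,0,0,0],
    [0,0,0,0],
    [0,0,0,0],
  ],
  grip=40,
  newtons=80,
)

```text
clock: 4.15
position: [0.4831, 0.2864, 0.0648]
ee_rot: [-0.0, 0.237, 0.972, -0.0]
contact_force: [0.3, -0.4, -0.3]
width: 0.04
gripper_force: 0.0
```

Request:
drive_tool(
  rows=[
    [0,0,0,0],
    [0,0,-0.1,0],
    [0,0,-0.4,0],
    [0,0,-0.8,0],
    [0,0,-1.3,0],
    [0,0,-1.8,0],
    [0,0,-2.2,0],
    [0,0,-2.4,0],
  ],
)

```text
clock: 4.82
position: [0.4842, 0.2869, 0.1272]
ee_rot: [0.001, 0.237, 0.972, 0.001]
contact_force: [0.3, -0.2, -0.4]
width: 0.0397
gripper_force: 0.0
```

```bash
python3 -c "
from h import *
go(400,250,178,182.4)"
```

```text
from [484.2 286.9 127.2 152.6] units [ 2.312 -2.861 -2.03  -4.964]
```

```bash
python3 -c "
from h import *
print(get_state()['width'])
p,d=eyes.get_image('scene'); cv2.imwrite('pics/g2.png',cv2.resize(p[300:480,160:400],None,fx=3,fy=3)[:,:,::-1])"
```

```text
0.039672105291899136
```

View pics/g2.png

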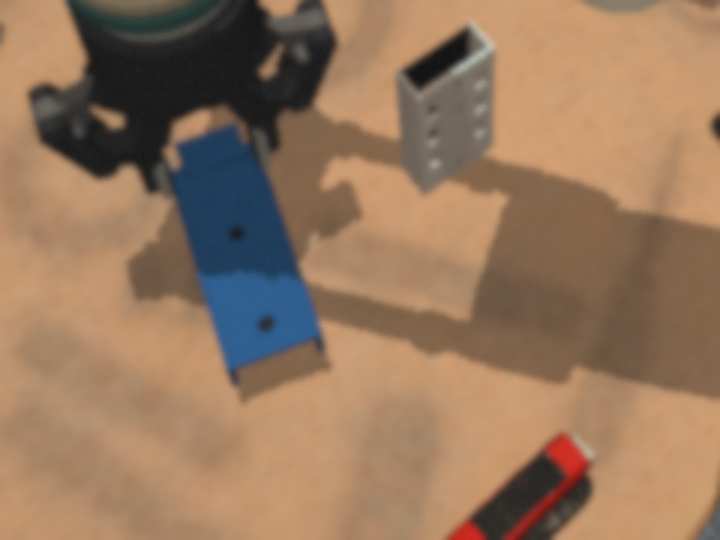

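The bracket is untouched and the fingers closed to 40 mm without touching it, so I measure where the fingertips really are.

```bash
python3 - <<'E'
from h import *
from rig import manip
print(manip.finger_overhang, get_state()['position'])
s=get_state(); pos=s['position']; f=np.radians(152.6)
R=np.array([[np.cos(f),np.sin(f),0],[np.sin(f),-np.cos(f),0],[0,0,-1]])
for n in("scene","top"):
    p,W=cloud(n); np.save(f"pics/{n}1.npy",W)
    T=(W-pos)@R
    m=(abs(T[...,0])<.06)&(abs(T[...,1])<.07)&(T[...,2]<.05)&(T[...,2]>-.06)
    Q=T[m]*1000; c=p[m].astype(int)
    blue=c[:,2]>c[:,0]+40
    for a in range(-30,55,6):
        k=(Q[:,2]>=a)&(Q[:,2]<a+6)&~blue
        if k.sum(): print(n,a,k.sum(),"x",np.round(np.percentile(Q[k,0],[2,50,98])),"y",np.round(np.percentile(Q[k,1],[2,20,50,80,98])))
    m=(W[...,0]>.4)&(W[...,0]<.56)&(W[...,1]>.2)&(W[...,1]<.38)&(W[...,2]>.06)&(W[...,2]<.1)&(p[...,2]>p[...,0].astype(int)+40)
    print("bracket",rect(W[m]),W[m][:,2].max())
E
```

```text
0.022 [0.48440102 0.28704087 0.12749314]
scene -30 43 x [-5.  7. 11.] y [-33. -28. -21.  26.  32.]
scene -24 40 x [ 3. 10. 11.] y [-34. -27.  19.  27.  32.]
scene -18 24 x [-7.  9. 11.] y [-31. -25.  -1.  25.  30.]
scene -12 1 x [-5. -5. -5.] y [-21. -21. -21. -21. -21.]
scene 30 39 x [-44. -41. -29.] y [-19. -18.  -0.  12.  14.]
scene 36 20 x [-46. -43. -32.] y [-19. -16.  -6.  10.  14.]
bracket (array([470.7, 292. ]), array([ 47.9, 112.8]), 63.78) 0.09578100263466065
top -30 1 x [-8. -8. -8.] y [-25. -25. -25. -25. -25.]
top -24 2 x [-6.  2. 11.] y [-25. -25. -25. -25. -25.]
top 30 69 x [-41. -32. -22.] y [-16.  -9.   2.  12.  16.]
top 36 23 x [-41. -34. -25.] y [-17. -17.  -6.   9.  16.]
top 48 1 x [-41. -41. -41.] y [-16. -16. -16. -16. -16.]
bracket (array([469.1, 293.8]), array([ 47.9, 109.2]), 64.28) 0.0967773635004228
```

```bash
python3 - <<'E'
from h import *
s=get_state(); pos=s['position']; f=np.radians(152.6)
R=np.array([[np.cos(f),np.sin(f),0],[np.sin(f),-np.cos(f),0],[0,0,-1]])
W=np.load("pics/scene1.npy"); T=(W-pos)@R*1000
m=(abs(T[...,0])<75)&(abs(T[...,1])<75)&(T[...,2]<60)
for a in range(-200,0,8):
    k=m&(T[...,2]>=a)&(T[...,2]<a+8); Q=T[k]
    if len(Q): print(a,len(Q),"x",np.round(np.percentile(Q[:,0],[2,50,98])),"y",np.round(np.percentile(Q[:,1],[2,25,50,75,98])))
p,d=eyes.get_image("scene"); cv2.imwrite('pics/g3.png',cv2.resize(p[230:430,130:370],None,fx=3.3,fy=3,interpolation=cv2.INTER_CUBIC)[:,:,::-1])
E
```

```text
-200 67 x [15. 33. 36.] y [-25. -13.  -1.  12.  32.]
-192 137 x [ 8. 28. 36.] y [-34. -14.   1.  15.  32.]
-184 503 x [ 5. 28. 37.] y [-36. -19.   1.  19.  34.]
-176 228 x [-3. 31. 37.] y [-35. -17.   2.  21.  36.]
-168 204 x [11. 32. 37.] y [-33. -16.   1.  19.  35.]
-160 199 x [ 9. 32. 37.] y [-35. -17.   2.  18.  35.]
-152 195 x [ 9. 32. 37.] y [-35. -17.   1.  18.  35.]
-144 75 x [ 9. 32. 37.] y [-34. -13.   1.  17.  36.]
-136 19 x [ 3.  8. 10.] y [-38. -36.  34.  36.  37.]
-128 86 x [-7.  7. 11.] y [-41. -38.  33.  38.  43.]
-120 461 x [-12.   1.  18.] y [-64. -51.  33.  56.  64.]
-112 334 x [-12.  10.  19.] y [-66. -53.   9.  52.  66.]
-104 195 x [ 2. 10. 17.] y [-63. -49.  17.  49.  62.]
-96 180 x [ 5. 11. 17.] y [-60. -24.   0.  25.  61.]
-88 201 x [-2. 11. 16.] y [-57. -27.   5.  28.  57.]
-80 139 x [-13.  10.  16.] y [-55. -45.  16.  44.  55.]
-72 327 x [-11.   1.  12.] y [-50. -40.  26.  41.  50.]
-64 160 x [-12.  10.  13.] y [-50. -33.  22.  33.  50.]
-56 46 x [ 5. 10. 12.] y [-39. -30.  21.  27.  37.]
-48 34 x [ 3.  9. 10.] y [-30. -23.   0.  24.  33.]
-40 53 x [ 3.  8. 10.] y [-33. -25.  20.  26.  32.]
-32 61 x [-6.  6. 11.] y [-33. -26. -20.  26.  33.]
-24 40 x [ 2.  9. 10.] y [-32. -25.  20.  25.  33.]
-16 7 x [-9.  8. 10.] y [-23. -20. -20.   2.  26.]
```

View pics/g3.png

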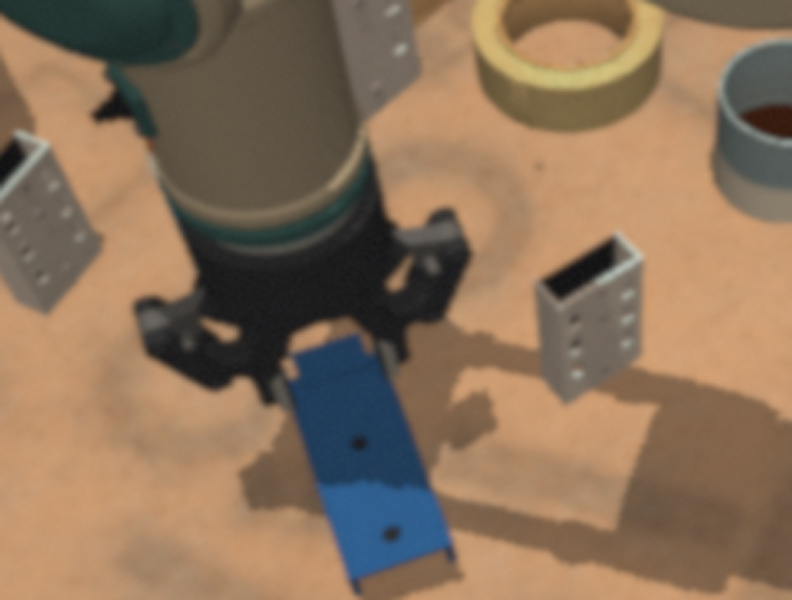

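The whole gripper sits about 36 mm farther back than the stated TCP. The fingertips are about 14 mm behind it, which agrees with the miss. I go by the measured tip: TCP z of about 31 mm for the grip.

Request:
drive_tool(
  rows=[
    [0,0,0,0],
    [0,0,0,0],
    [0,0,0,0],
    [0,0,0,0],
    [0,0,0,0],
    [0,0,0.2,0],
    [0,0,0.5,0],
    [0,0,1,0],
  ],
  grip=85,
)

```text
clock: 5.68
position: [0.4838, 0.2868, 0.1]
ee_rot: [0.001, 0.237, 0.972, 0.001]
contact_force: [-0.0, 0.2, 0.4]
width: 0.085
gripper_force: 0.0
```

Request:
drive_tool(
  rows=[
    [0,0,0.5,0],
    [0,0,1,0],
    [0,0,1.5,0],
    [0,0,2,0],
    [0,0,2.4,0],
    [0,0,2.7,0],
    [0,0,2.8,0],
    [0,0,2.8,0],
  ],
)

```text
clock: 6.35
position: [0.4827, 0.2862, 0.0291]
ee_rot: [-0.001, 0.237, 0.972, -0.001]
contact_force: [0.4, -0.0, -0.2]
width: 0.0852
gripper_force: 0.0
```

Request:
drive_tool(
  rows=[
    [0,0,0,0],
    [0,0,0,0],
    [0,0,0,0],
    [0,0,0,0],
    [0,0,0,0],
    [0,0,0,0],
    [0,0,0,0],
    [0,0,0,0],
  ],
  grip=40,
  newtons=80,
)

```text
clock: 7.02
position: [0.4839, 0.2867, 0.0309]
ee_rot: [0.001, 0.237, 0.972, 0.001]
contact_force: [-0.4, -0.0, 5.4]
width: 0.0487
gripper_force: 84.3
```

Request:
drive_tool(
  rows=[
    [0,0,-0.1,0],
    [0,0,-0.4,0],
    [0,0,-1,0],
    [0,0,-1.8,0],
    [0,0,-2.8,0],
    [0,0,-3.8,0],
    [0,0,-4.7,0],
    [0,0,-5.2,0],
  ],
)

```text
clock: 7.68
position: [0.4839, 0.2868, 0.1626]
ee_rot: [0.001, 0.237, 0.972, 0.001]
contact_force: [-0.0, 0.0, -3.3]
width: 0.0483
gripper_force: 83.3
```

```bash
python3 -c "
from h import *
go(582.1,101.4,160,182.4)"
```

```text
from [483.9 286.8 162.6 152.6] units [-6.9   -4.778  0.105 -4.964]
```

Request:
drive_tool(
  rows=[
    [-0.4,-0.3,0,-0.3],
    [-1.3,-0.9,0,-0.9],
    [-2.4,-1.7,0,-1.7],
    [-3.5,-2.4,0,-2.5],
    [-4.6,-3.2,0,-3.3],
    [-5.6,-3.9,0,-4.1],
    [-6.4,-4.5,0,-4.7],
    [-6.8,-4.7,0,-4.9],
  ],
)

```text
clock: 8.35
position: [0.5808, 0.1003, 0.1595]
ee_rot: [-0.0, -0.018, 1.0, -0.001]
contact_force: [-0.8, 1.1, -3.3]
width: 0.0486
gripper_force: 83.3
```

Request:
drive_tool(
  rows=[
    [0,0,0,0],
    [0,0,0,0],
    [0,0,0,0],
    [0,0,0,0],
    [0,0,0,0],
    [0,0,0,0],
    [0,0,0,0],
    [0,0,0,0],
  ],
)

```text
clock: 9.02
position: [0.5799, 0.1044, 0.1599]
ee_rot: [0.0, -0.018, 1.0, -0.0]
contact_force: [-0.5, 0.6, -3.0]
width: 0.0486
gripper_force: 83.3
```

```bash
cat > look.py <<'E'
from h import *
import sys
s=get_state(); q=s['ee_rot']; pos=s['position']*1e3; print("tcp",np.round(pos,1),round(2*np.degrees(np.arctan2(q[2],q[1])),2),s['width'],s['contact_force'])
f=np.radians(2.4); R=np.array([[np.cos(f),-np.sin(f)],[np.sin(f),np.cos(f)]])
for n in("scene","top"):
    p,W=cloud(n); W=W*1e3
    S=W.copy(); S[...,:2]=(W[...,:2]-[669.2,5.0])@R   # stand frame
    blue=p[...,2]>p[...,0].astype(int)+40
    for nm,yl,yh in(("loose",50,150),("fit",-150,-50)):
        m=blue&(S[...,0]>-190)&(S[...,0]<10)&(S[...,1]>yl)&(S[...,1]<yh)&(S[...,2]>50)
        Q=S[m]
        if len(Q)<30: print(n,nm,len(Q)); continue
        h=np.histogram(Q[:,2],bins=np.arange(50,260,2)); 
        print(n,nm,len(Q),"zmax",np.round(np.percentile(Q[:,2],99),1),"zmode",h[1][h[0].argmax()]+1)
        k=Q[:,2]>np.percentile(Q[:,2],99.5)-8; L=Q[k]; print("  lip",k.sum(),rect(L),"z",np.round(np.median(L[:,2]),1))
        zm=h[1][h[0].argmax()]+1; k=abs(Q[:,2]-zm)<5; L=Q[k]; print("  seat",rect(L),"z",np.round(np.median(L[:,2]),1),"pitch/roll deg",np.round(np.degrees(np.linalg.lstsq(np.c_[L[:,:2],np.ones(len(L))],L[:,2],rcond=None)[0][:2]),2))
E
python3 look.py; python3 -c "
from h import *
go(582.1,101.4,111,182.4)"
```

```text
tcp [579.9 104.4 159.9] 182.05 0.0486101846650888 [-0.53013793  0.58806517 -3.01667365]
scene loose 1356 zmax 428.6 zmode 193
  lip 14 (array([-113349.4,   82586.3]), array([ 370.3, 9770.5]), 38.17) z 436.8
  seat (array([-109453.2,  103523.8]), array([49465. , 94062.7]), 89.33) z 194.0 pitch/roll deg [ 0.03 -0.77]
scene fit 1568 zmax 159.5 zmode 131
  lip 126 (array([ -10045.2, -100841.6]), array([20960.5, 34491.3]), 2.35) z 158.1
  seat (array([ -57998.6, -100624.7]), array([ 51764., 114879.]), 88.73) z 131.0 pitch/roll deg [-0.04 -0.57]
top loose 492 zmax 198.3 zmode 195
  lip 486 (array([-127055. ,  105913.6]), array([58885.5, 40469.1]), 1.13) z 195.2
  seat (array([-127055. ,  105913.6]), array([58885.5, 40469.1]), 1.13) z 195.2 pitch/roll deg [-0.44 -0.76]
top fit 1274 zmax 160.7 zmode 131
  lip 156 (array([-11286.8, -98616.4]), array([33227.8, 20608.9]), 87.19) z 158.5
  seat (array([-59567.9, -98191.4]), array([ 49591.2, 112015. ]), 89.21) z 131.6 pitch/roll deg [-0.09  0.18]
from [580.  104.2 159.9 182. ] units [-0.081 -0.113  1.957 -0.061]
```

Checked against the fitted bracket, the loose one hangs level, its underside 30.6 mm below TCP, 4 mm too far in +y, with its rear plane 41 mm before the face.

Request:
drive_tool(
  rows=[
    [0,-0.05,0.2,-0.02],
    [0,-0.1,0.5,-0.04],
    [0,-0.16,0.9,-0.06],
    [0,-0.16,1.3,-0.06],
    [0,-0.16,1.7,-0.06],
    [0,-0.16,1.9,-0.06],
    [0,-0.16,1.97,-0.06],
    [0,-0.16,1.97,-0.06],
  ],
)

```text
clock: 9.78
position: [0.5798, 0.0999, 0.1097]
ee_rot: [-0.001, -0.021, 1.0, -0.0]
contact_force: [-0.6, -0.1, -3.2]
width: 0.0482
gripper_force: 83.3
```

Request:
drive_tool(
  rows=[
    [-0.1,0,0,0],
    [-0.3,0,0,0],
    [-0.5,0,0,0],
    [-0.7,0,0,0],
    [-0.8,0,0,0],
    [-0.8,0,0,0],
    [-0.8,0,0,0],
    [-0.8,0,0,0],
  ],
)

```text
clock: 10.45
position: [0.5999, 0.1007, 0.1105]
ee_rot: [-0.0, -0.021, 1.0, -0.0]
contact_force: [-0.1, -0.7, -2.6]
width: 0.0487
gripper_force: 83.3
```

```bash
sed -i 's/\[669.2,5.0\]/[669.2,5.0]/; s/return np.round(c,1),np.round(s,1)/return np.round(c,1),np.round(s,1)/' h.py; sed -i 's/rect(L)/rect(L\/1e3)/g' look.py; python3 look.py
```

```text
tcp [599.9 100.7 110.5] 182.38 0.048731820274446724 [-0.09936145 -0.65590651 -2.56263726]
scene loose 1281 zmax 412.6 zmode 145
  lip 13 (array([-96.1,  79.9]), array([ 2.2, 10.1]), 52.81) z 427.0
  seat (array([-91.5,  99.1]), array([49.9, 88.9]), 89.71) z 144.7 pitch/roll deg [-0.09 -0.14]
scene fit 1615 zmax 159.4 zmode 131
  lip 126 (array([  -9.9, -100. ]), array([19.8, 33.5]), 0.57) z 158.1
  seat (array([ -57.4, -100.6]), array([114.2,  52.3]), 0.69) z 131.0 pitch/roll deg [ 0.02 -0.97]
top loose 441 zmax 149.7 zmode 145
  lip 433 (array([-107.1,  100.2]), array([59.9, 42. ]), 0.26) z 145.7
  seat (array([-107.1,  100.2]), array([59.9, 42. ]), 0.26) z 145.7 pitch/roll deg [-0.15  0.43]
top fit 1279 zmax 160.9 zmode 131
  lip 155 (array([-11.2, -98.7]), array([34. , 19.4]), 89.36) z 158.5
  seat (array([-58.9, -98.2]), array([ 48.8, 112.9]), 89.44) z 131.5 pitch/roll deg [-0.23 -0.1 ]
```

Request:
drive_tool(
  rows=[
    [-0.1,0,0,0],
    [-0.25,0,0,0],
    [-0.4,0,0,0],
    [-0.5,0,0,0],
    [-0.6,0,0,0],
    [-0.68,0,0,0],
    [-0.68,0,0,0],
    [-0.68,0,0,0],
  ],
)

```text
clock: 11.22
position: [0.6172, 0.1015, 0.1105]
ee_rot: [-0.0, -0.021, 1.0, -0.0]
contact_force: [0.4, -0.4, -2.6]
width: 0.0485
gripper_force: 83.3
```

Request:
drive_tool(
  rows=[
    [-0.03,0,0,0],
    [-0.06,0,0,0],
    [-0.09,0,0,0],
    [-0.12,0,0,0],
    [-0.15,0,0,0],
    [-0.17,0,0,0],
    [-0.17,0,0,0],
    [-0.17,0,0,0],
  ],
)

```text
clock: 11.88
position: [0.6214, 0.1016, 0.1106]
ee_rot: [-0.0, -0.021, 1.0, -0.0]
contact_force: [0.8, -0.8, -2.4]
width: 0.0484
gripper_force: 83.3
```

Request:
drive_tool(
  rows=[
    [-0.02,0,0,0],
    [-0.04,0,0,0],
    [-0.06,0,0,0],
    [-0.08,0,0,0],
    [-0.08,0,0,0],
    [-0.08,0,0,0],
    [-0.08,0,0,0],
    [-0.08,0,0,0],
  ],
)

```text
clock: 12.55
position: [0.6213, 0.1016, 0.1105]
ee_rot: [-0.002, -0.021, 1.0, -0.0]
contact_force: [-5.4, -0.1, 0.5]
width: 0.0486
gripper_force: 83.7
```

Contact is exactly where the rear plane meets the face. Now I press down.

Request:
drive_tool(
  rows=[
    [0.02,0,0.04,0],
    [0.02,0,0.1,0],
    [0.02,0,0.16,0],
    [0.02,0,0.22,0],
    [0.02,0,0.28,0],
    [0.02,0,0.34,0],
    [0.02,0,0.4,0],
    [0.02,0,0.4,0],
  ],
)

```text
clock: 13.22
position: [0.6204, 0.1017, 0.0994]
ee_rot: [-0.003, -0.021, 1.0, -0.0]
contact_force: [-5.2, -0.5, -5.2]
width: 0.0483
gripper_force: 83.2
```

Request:
drive_tool(
  rows=[
    [0,0,0.04,0],
    [0,0,0.08,0],
    [0,0,0.12,0],
    [0,0,0.16,0],
    [0,0,0.2,0],
    [0,0,0.2,0],
    [0,0,0.2,0],
    [0,0,0.2,0],
  ],
)

```text
clock: 13.88
position: [0.6205, 0.1017, 0.097]
ee_rot: [-0.002, -0.021, 1.0, -0.0]
contact_force: [-9.1, -0.4, 6.7]
width: 0.0488
gripper_force: 84.9
```

```bash
python3 look.py
```

```text
tcp [620.5 101.7  97. ] 182.38 0.04884120043526687 [-9.09273067 -0.40439852  6.71130703]
scene loose 1250 zmax 399.2 zmode 131
  lip 14 (array([-71.4,  77.6]), array([ 1.8, 14. ]), 49.43) z 405.1
  seat (array([-69.4,  98.4]), array([92.2, 51. ]), 0.4) z 131.1 pitch/roll deg [-0.06 -0.28]
scene fit 1625 zmax 159.3 zmode 131
  lip 129 (array([  -9.6, -101.1]), array([20.8, 33.5]), 1.85) z 158.0
  seat (array([ -57.9, -101.4]), array([113.9,  52.6]), 0.63) z 130.9 pitch/roll deg [ 0.06 -0.69]
top loose 332 zmax 534.8 zmode 131
  lip 11 (array([-173.3,   62. ]), array([ 1.4, 13.8]), 85.21) z 534.7
  seat (array([-79.7, 101.9]), array([43.1, 46.4]), 88.8) z 131.8 pitch/roll deg [-0.12  0.1 ]
top fit 1277 zmax 161.0 zmode 131
  lip 157 (array([-11.1, -98.8]), array([33.5, 20.4]), 86.91) z 158.6
  seat (array([-58.9, -98.2]), array([ 49.5, 113. ]), 89.49) z 131.7 pitch/roll deg [-0.16  0.15]
```

Seat heights now match (131.1 against 130.9 and 131.8 against 131.7). One firmer press, then relax, release and rise.

Request:
drive_tool(
  rows=[
    [0,0,0.05,0],
    [0,0,0.1,0],
    [0,0,0.1,0],
    [0,0,0.1,0],
    [0.02,0,0.05,0],
    [0.03,0,0,0],
    [0.03,0,-0.06,0],
    [0.03,0,-0.06,0],
  ],
)

```text
clock: 14.65
position: [0.6207, 0.1017, 0.0972]
ee_rot: [-0.001, -0.021, 1.0, -0.0]
contact_force: [-6.5, -0.1, 1.2]
width: 0.0486
gripper_force: 83.6
```

Request:
drive_tool(
  rows=[
    [0,0,0,0],
    [0,0,0,0],
    [0,0,0,0],
    [0,0,0,0],
    [0,0,0,0],
    [0,0,0,0],
    [0,0,0,0],
    [0,0,0,0],
  ],
  grip=85,
)

```text
clock: 15.32
position: [0.6223, 0.1017, 0.0971]
ee_rot: [0.0, -0.021, 1.0, -0.0]
contact_force: [-0.3, 0.3, -0.3]
width: 0.0848
gripper_force: 0.0
```

Request:
drive_tool(
  rows=[
    [0,0,-0.2,0],
    [0,0,-0.7,0],
    [0,0,-1.5,0],
    [0,0,-2.5,0],
    [0,0,-3.5,0],
    [0,0,-4.5,0],
    [0,0,-5.1,0],
    [0,0,-5.3,0],
  ],
)

```text
clock: 15.98
position: [0.6238, 0.1018, 0.2335]
ee_rot: [0.003, -0.021, 1.0, 0.0]
contact_force: [0.3, 0.0, -0.3]
width: 0.0851
gripper_force: 0.0
```

```bash
python3 look.py; python3 -c "
from h import *
go(435,-286,230,23.2)"
```

```text
tcp [623.8 101.8 233.5] 182.38 0.08510782960982297 [ 0.2834319   0.03724813 -0.25188025]
scene loose 1879 zmax 341.6 zmode 131
  lip 12 (array([-71.6,  75.5]), array([ 1.2, 10.6]), 41.72) z 412.8
  seat (array([-59.2,  98.4]), array([ 50.4, 114.5]), 89.65) z 130.8 pitch/roll deg [ 0.05 -0.64]
scene fit 1580 zmax 159.2 zmode 131
  lip 125 (array([ -10.3, -101.2]), array([20.6, 35.6]), 4.99) z 157.8
  seat (array([ -57.7, -101.1]), array([ 52.2, 114.8]), 89.5) z 131.0 pitch/roll deg [ 0.05 -0.73]
top loose 401 zmax 627.8 zmode 131
  lip 5 (array([-184.4,   62.3]), array([0.1, 4.7]), 88.64) z 629.8
  seat (array([-66.2, 105.4]), array([99.4, 32. ]), 0.07) z 131.7 pitch/roll deg [-0.16 -0.57]
top fit 1277 zmax 160.9 zmode 131
  lip 157 (array([-11.4, -98.8]), array([33.1, 20.7]), 87.25) z 158.7
  seat (array([-59.4, -98.2]), array([ 49.7, 112.8]), 89.39) z 131.5 pitch/roll deg [-0.15  0.08]
from [622.7 101.7 230.9 182.4] units [  8.143 -15.183   0.035  26.529]
```

The bracket is home: seat level and depth match the fitted one after release. Now I move over the board, using the half-turned grasp.

Request:
drive_tool(
  rows=[
    [0.2,-0.3,0,0],
    [0.6,-1.1,0,0],
    [1.2,-2.3,0,0],
    [1.9,-3.6,0,0],
    [2.6,-4.9,0,0],
    [3.3,-6.2,0,0],
    [4,-7.5,0,0],
    [4.7,-8.8,0,0],
  ],
)

```text
clock: 16.75
position: [0.5112, -0.1243, 0.2278]
ee_rot: [-0.002, -0.021, 1.0, 0.0]
contact_force: [0.5, -1.0, -0.2]
width: 0.085
gripper_force: 0.0
```

Request:
drive_tool(
  rows=[
    [0.7,-1.3,0,-0.2],
    [1.4,-2.6,0,-0.8],
    [2,-3.8,0,-1.5],
    [2.6,-4.8,0,-2.2],
    [3.1,-5.7,0,-2.8],
    [3.4,-6.2,0,-3.3],
    [3.4,-6.4,0,-3.47],
    [3.4,-6.4,0,-3.47],
  ],
)

```text
clock: 17.42
position: [0.4345, -0.287, 0.2282]
ee_rot: [-0.001, -0.2, 0.98, 0.001]
contact_force: [-0.4, 0.7, 0.7]
width: 0.0851
gripper_force: 0.0
```

```bash
python3 - <<'E'
from h import *
print(get_state()['qpos'])
go(432.8,-287,40,203.2)
for n in("scene","top"):
    p,W=cloud(n); c=p.astype(int)
    m=(W[...,0]>.33)&(W[...,0]<.53)&(W[...,1]>-.46)&(W[...,1]<-.12)&(W[...,2]>.010)&(W[...,2]<.025)&(c.min(2)>90)
    m=cv2.morphologyEx(m.astype(np.uint8),cv2.MORPH_OPEN,np.ones((5,5)))>0
    print(n,m.sum(),rect(W[m]),np.round(np.median(W[m][:,2]),4))
E
```

```text
[-7.17464720e-01  1.92067513e-01  1.60495031e+00  1.51764539e-05
  1.34711054e+00 -2.69026438e+00]
from [ 434.5 -287.   228.2  203. ] units [ 0.062  0.027  7.528 -0.028]
scene 3038 (array([ 434.3, -289.1]), array([ 64.7, 283.6]), 23.17) 0.017
top 2402 (array([ 427.2, -274. ]), array([ 64.9, 255.2]), 23.11) 0.0177
```

Joint 6 is near its limit here, so I back off the turn by 2°; the pads will square the board up.

Request:
drive_tool(
  rows=[
    [0,0,0.3,0.1],
    [0.06,0,1,0.2],
    [0.06,0,2.2,0.33],
    [0.06,0,3.6,0.33],
    [0.06,0,5,0.33],
    [0.06,0,6.4,0.33],
    [0.06,0,7.4,0.33],
    [0.06,0,8,0.33],
  ],
)

```text
clock: 18.18
position: [0.4327, -0.2839, 0.0262]
ee_rot: [-0.002, -0.185, 0.983, 0.002]
contact_force: [0.0, 0.1, -0.3]
width: 0.0851
gripper_force: 0.0
```

Request:
drive_tool(
  rows=[
    [0,0,0.2,0],
    [0,0,0.5,0],
    [0,0,0.8,0],
    [0,0,1.1,0],
    [0,0,1.3,0],
    [0,0,1.4,0],
    [0,0,1.4,0],
    [0,0,1.4,0],
  ],
)

```text
clock: 18.85
position: [0.4345, -0.287, -0.0039]
ee_rot: [0.0, -0.184, 0.983, -0.0]
contact_force: [-1.2, 2.0, 8.2]
width: 0.085
gripper_force: 4.3
```

```bash
python3 - <<'E'
from h import *
s=get_state(); pos=s['position']*1e3; q=s['ee_rot'];f=2*np.arctan2(q[2],q[1]); print(pos,np.degrees(f),s['qpos'][5],s['contact_force'])
for n in("scene","top"):
    p,W=cloud(n); T=W*1e3-pos; c=p.astype(int)
    T=np.stack([T[...,0]*np.cos(f)+T[...,1]*np.sin(f),T[...,0]*np.sin(f)-T[...,1]*np.cos(f),W[...,2]*1e3],-1)
    m=(abs(T[...,0])<40)&(abs(T[...,1])<75)&(T[...,2]<100)&(c.max(2)<110)&(c.max(2)-c.min(2)<25)
    Q=T[m]
    for a in range(0,60,6):
        k=(Q[:,2]>=a)&(Q[:,2]<a+6)
        if k.sum()>2: print(n,"z",a,k.sum(),np.round(np.percentile(Q[k,1],[5,25,50,75,95])))
p,d=eyes.get_image("scene"); cv2.imwrite('pics/g4.png',cv2.resize(p[100:320,400:600],None,fx=3,fy=2.7,interpolation=cv2.INTER_CUBIC)[:,:,::-1])
E
```

```text
[ 434.46106703 -287.02499649   -3.92843573] 201.2052112744362 -2.6588248629835975 [-1.23928121  1.98033574  8.22635743]
scene z 18 6 [-54.  -2.  47.  50.  52.]
scene z 24 17 [-44.  49.  52.  55.  55.]
scene z 30 17 [46. 49. 53. 55. 56.]
scene z 36 19 [39. 51. 54. 55. 56.]
scene z 42 11 [54. 55. 56. 56. 57.]
top z 12 3 [13. 21. 32. 41. 48.]
top z 18 3 [14. 16. 18. 29. 38.]
```

View pics/g4.png

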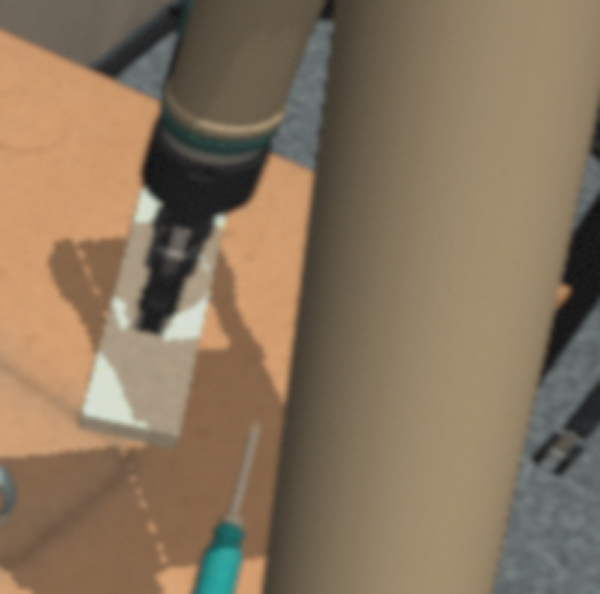

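Only one finger is visible, at (155,310), resting on top of the board: the gripper lies along the board, so my closing axis was a quarter-turn off. I raise and turn 88°.

Request:
drive_tool(
  rows=[
    [0,0,-0.3,0],
    [0,0,-0.8,0],
    [0,0,-1.4,0.3],
    [0,0,-1.8,1],
    [0,0,-2,2],
    [0,0,-2,3.1],
    [0,0,-2,4.2],
    [0,0,-2,5.3],
  ],
)

```text
clock: 19.67
position: [0.4346, -0.2874, 0.0456]
ee_rot: [0.001, 0.095, 0.995, -0.001]
contact_force: [0.0, -0.3, 0.0]
width: 0.0849
gripper_force: 0.0
```

Request:
drive_tool(
  rows=[
    [0,0,0,1.1],
    [0,0,0,2.2],
    [0,0,0,3.3],
    [0,0,0,4.4],
    [0,0,0,5.5],
    [0,0,0,6.6],
    [0,0,0,7.7],
    [0,0,0,8.8],
  ],
)

```text
clock: 20.33
position: [0.4345, -0.2874, 0.0453]
ee_rot: [0.001, 0.528, 0.849, -0.0]
contact_force: [0.7, -0.6, 0.2]
width: 0.0848
gripper_force: 0.0
```

```bash
python3 - <<'E'
from h import *
p,W=cloud("scene"); c=p.astype(int)
m=(W[...,0]>.33)&(W[...,0]<.53)&(W[...,1]>-.46)&(W[...,1]<-.12)&(W[...,2]>.010)&(W[...,2]<.025)&(c.min(2)>85)
m=cv2.morphologyEx(m.astype(np.uint8),cv2.MORPH_OPEN,np.ones((5,5)))>0
print(m.sum(),rect(W[m]),np.round(np.median(W[m][:,2]),4))
go(433.5,-288,-12,113.2); print(get_state()['qpos'])
E
```

```text
2773 (array([ 428.7, -275.9]), array([ 64.7, 254.7]), 23.16) 0.017
from [ 434.5 -287.3   45.3  116.1] units [-0.006 -0.047  2.292  0.48 ]
[-7.17888018e-01  3.59860667e-01  1.87629008e+00 -9.64602636e-05
  9.04017286e-01 -1.17302054e+00]
```

Request:
drive_tool(
  rows=[
    [0,-0.05,0.1,0.2],
    [0,-0.05,0.4,0.48],
    [0,-0.05,0.8,0.48],
    [0,-0.05,1.2,0.48],
    [0,-0.05,1.6,0.48],
    [0,-0.05,2,0.48],
    [0,-0.05,2.2,0.48],
    [0,-0.05,2.25,0.48],
  ],
)

```text
clock: 21.05
position: [0.4323, -0.2869, -0.0132]
ee_rot: [-0.001, 0.546, 0.838, 0.0]
contact_force: [0.9, 0.2, -0.1]
width: 0.085
gripper_force: 0.0
```

Request:
drive_tool(
  rows=[
    [0,0,0,0],
    [0,0,0,0],
    [0,0,0,0],
    [0,0,0,0],
    [0,0,0,0],
    [0,0,0,0],
    [0,0,0,0],
    [0,0,0,0],
  ],
  grip=50,
  newtons=80,
)

```text
clock: 21.72
position: [0.4336, -0.288, -0.011]
ee_rot: [0.001, 0.547, 0.837, -0.0]
contact_force: [0.7, 1.1, 5.7]
width: 0.0618
gripper_force: 88.7
```

```bash
python3 -c "
from h import *
go(600,2,195,92.4)"
```

```text
from [ 433.6 -288.   -11.   113.7] units [ 7.936 10.764 -8.239  3.557]
```

Request:
drive_tool(
  rows=[
    [0,0,-0.1,0],
    [0,0,-0.5,0],
    [0,0,-1.3,0],
    [0,0,-2.5,0],
    [0,0,-3.9,0],
    [0,0,-5.3,0],
    [0,0,-6.7,0],
    [0,0,-7.7,0],
  ],
)

```text
clock: 22.38
position: [0.4333, -0.2878, 0.1843]
ee_rot: [0.002, 0.547, 0.837, -0.0]
contact_force: [0.9, -1.3, -2.8]
width: 0.0619
gripper_force: 87.9
```

Request:
drive_tool(
  rows=[
    [0.2,0.3,-0.4,0.1],
    [0.8,1,-0.6,0.4],
    [1.6,2.1,-0.6,0.8],
    [2.4,3.2,-0.6,1.2],
    [3.2,4.3,-0.6,1.6],
    [4,5.4,-0.6,2],
    [4.8,6.4,-0.6,2.4],
    [5.4,7.3,-0.6,2.7],
  ],
)

```text
clock: 23.05
position: [0.5455, -0.0879, 0.1959]
ee_rot: [-0.001, 0.66, 0.752, -0.0]
contact_force: [-0.9, -0.8, -0.9]
width: 0.0622
gripper_force: 87.7
```

```bash
python3 -c "
from h import *
go(599.3,2.1,195,92.4); print(get_state()['contact_force'],get_state()['width'])"
```

```text
from [545.5 -87.9 195.9  97.5] units [3.291 2.603 0.036 0.846]
[-0.85211909 -0.78548834 -0.9071403 ] 0.062166883282284834
```

Request:
drive_tool(
  rows=[
    [0.5,0.4,0,0.1],
    [1.1,0.9,0,0.3],
    [1.7,1.4,0,0.5],
    [2.3,1.8,0,0.7],
    [2.8,2.2,0,0.8],
    [3,2.4,0,0.85],
    [3.1,2.5,0,0.85],
    [3.1,2.5,0,0.85],
  ],
)

```text
clock: 23.72
position: [0.5974, -0.0053, 0.1957]
ee_rot: [-0.0, 0.692, 0.722, -0.0]
contact_force: [0.2, 0.5, -1.8]
width: 0.0615
gripper_force: 87.8
```

```bash
cat > lookb.py <<'E'
from h import *
import sys
zl,zh=map(float,sys.argv[1:3])
s=get_state(); q=s['ee_rot']; pos=s['position']*1e3; f=np.radians(2.4); R=np.array([[np.cos(f),-np.sin(f)],[np.sin(f),np.cos(f)]])
print("tcp",np.round(pos,1),"stand",np.round((pos[:2]-[669.2,5])@R,1),round(2*np.degrees(np.arctan2(q[2],q[1])),2),round(s['width'],4),np.round(s['contact_force'],1))
for n in("scene","top"):
    p,W=cloud(n); S=W*1e3; S[...,:2]=(S[...,:2]-[669.2,5.0])@R; c=p.astype(int)
    m=(S[...,2]>zl)&(S[...,2]<zh)&(S[...,0]>-160)&(S[...,0]<5)&(abs(S[...,1])<180)&(c.min(2)>75)&(c.max(2)-c.min(2)<60)
    m=cv2.morphologyEx(m.astype(np.uint8),cv2.MORPH_OPEN,np.ones((3,3)))>0
    Q=S[m]; 
    if len(Q)<50: print(n,len(Q)); continue
    A=np.linalg.lstsq(np.c_[Q[:,:2],np.ones(len(Q))],Q[:,2],rcond=None)[0]
    print(n,len(Q),rect(Q/1e3),"z",np.round(np.median(Q[:,2]),1),"tilt x,y deg",np.round(np.degrees(A[:2]),2),"xrange at y ends")
    for a,b in((-138,-90),(-90,-40),(40,90),(90,138)):
        k=(Q[:,1]>a)&(Q[:,1]<b)
        if k.sum()>20: print("   y",a,b,np.round(np.percentile(Q[k,0],[1,99]),1),"z",np.round(np.median(Q[k,2]),1))
    print("   yext",np.round(np.percentile(Q[:,1],[.3,99.7]),1))
E
python3 lookb.py 205 245
```

```text
tcp [597.4  -5.3 195.7] stand [-72.1  -7.3] 92.49 0.0615 [ 0.2  0.5 -1.8]
scene 3787 (array([-71.1,  -9. ]), array([282.8,  73.5]), 89.4) z 223.5 tilt x,y deg [ 0.27 -0.37] xrange at y ends
   y -138 -90 [-105.1  -41.8] z 223.7
   y -90 -40 [-105.1  -67.6] z 223.2
   y 40 90 [-104.   -39.9] z 223.6
   y 90 138 [-103.4  -40.1] z 223.2
   yext [-148.3  131.7]
top 2798 (array([-73.8,  -6.2]), array([280.4,  66.4]), 89.79) z 224.3 tilt x,y deg [-0.04  0.04] xrange at y ends
   y -138 -90 [-106.8  -43.1] z 224.2
   y -90 -40 [-105.8  -44.1] z 224.4
   y 40 90 [-105.4  -41.9] z 224.3
   y 90 138 [-104.5  -40.9] z 224.4
   yext [-145.7  132.9]
```

The board is level, 7 mm too far in −y and about 0.5° off in yaw. I correct both and lower it.

Request:
drive_tool(
  rows=[
    [0.08,0,0.1,-0.03],
    [0.18,0,0.4,-0.08],
    [0.28,0,0.9,-0.08],
    [0.28,0,1.4,-0.08],
    [0.28,0,1.9,-0.08],
    [0.28,0,2.3,-0.08],
    [0.28,0,2.6,-0.08],
    [0.28,0,2.7,-0.08],
  ],
)

```text
clock: 24.48
position: [0.5962, 0.0014, 0.1267]
ee_rot: [-0.001, 0.689, 0.725, -0.001]
contact_force: [-0.2, 0.3, -1.3]
width: 0.0618
gripper_force: 87.8
```

Request:
drive_tool(
  rows=[
    [0,0,0.04,0],
    [0,0,0.08,0],
    [0,0,0.12,0],
    [0,0,0.16,0],
    [0,0,0.2,0],
    [0,0,0.24,0],
    [0,0,0.26,0],
    [0,0,0.26,0],
  ],
)

```text
clock: 25.15
position: [0.5972, 0.0015, 0.1218]
ee_rot: [0.0, 0.689, 0.725, -0.0]
contact_force: [-0.1, 1.3, -2.9]
width: 0.0623
gripper_force: 87.8
```

```bash
python3 lookb.py 140 158
```

```text
tcp [597.2   1.5 121.8] stand [-72.   -0.5] 92.92 0.0623 [-0.1  1.3 -2.9]
scene 3599 (array([-53.9,  -2.4]), array([283.8, 109.3]), 88.32) z 149.7 tilt x,y deg [ 0.39 -0.09] xrange at y ends
   y -138 -90 [-104.3  -40.7] z 149.7
   y -90 -40 [-104.5  -55.1] z 149.6
   y 40 90 [-104.4    1.2] z 149.7
   y 90 138 [-104.3    2.2] z 149.7
   yext [-141.1  138.4]
top 2431 (array([-73.3,   1.3]), array([ 66. , 279.8]), 0.09) z 150.5 tilt x,y deg [-0.    0.07] xrange at y ends
   y -138 -90 [-105.3  -41.7] z 150.5
   y -90 -40 [-105.   -41.6] z 150.5
   y 40 90 [-105.4  -42.3] z 150.4
   y 90 138 [-104.9  -41.3] z 150.6
   yext [-137.9  140.8]
```

Request:
drive_tool(
  rows=[
    [0,0,0.01,0],
    [0,0,0.02,0],
    [0,0,0.03,0],
    [0,0,0.04,0],
    [0,0,0.05,0],
    [0,0,0.05,0],
    [0,0,0.05,0],
    [0,0,0.05,0],
  ],
)

```text
clock: 25.92
position: [0.5973, 0.0015, 0.121]
ee_rot: [0.0, 0.689, 0.725, 0.0]
contact_force: [-0.9, 0.0, 2.1]
width: 0.0622
gripper_force: 88.2
```

Request:
drive_tool(
  rows=[
    [0,0,0,0],
    [0,0,0,0],
    [0,0,0,0],
    [0,0,0,0],
    [0,0,0,0],
    [0,0,0,0],
    [0,0,0,0],
    [0,0,0,0],
  ],
  grip=69,
)

```text
clock: 26.58
position: [0.5973, 0.0015, 0.1206]
ee_rot: [0.0, 0.689, 0.725, -0.0]
contact_force: [-0.1, -0.1, -0.0]
width: 0.0685
gripper_force: 0.0
```

```bash
python3 lookb.py 140 158
```

```text
tcp [597.3   1.5 120.6] stand [-72.   -0.5] 92.92 0.0685 [-0.1 -0.1 -0. ]
scene 3587 (array([-52.5,  -2. ]), array([281.8, 109.1]), 88.89) z 148.9 tilt x,y deg [ 0.69 -0.12] xrange at y ends
   y -138 -90 [-104.5  -40.4] z 149.1
   y -90 -40 [-104.6  -52.3] z 148.9
   y 40 90 [-104.     1.6] z 149.0
   y 90 138 [-104.2    2.3] z 148.8
   yext [-140.5  138.5]
top 2436 (array([-73.2,   1.4]), array([280.2,  65.6]), 89.79) z 149.7 tilt x,y deg [0.31 0.04] xrange at y ends
   y -138 -90 [-105.4  -41.9] z 149.6
   y -90 -40 [-105.2  -42.1] z 149.7
   y 40 90 [-105.1  -42.1] z 149.6
   y 90 138 [-104.9  -41.2] z 149.9
   yext [-138.2  140.7]
```

Request:
drive_tool(
  rows=[
    [0,0.08,0,0],
    [0,0.2,0,0],
    [0,0.4,0,0],
    [0,0.6,0,0],
    [0,0.8,0,0],
    [0,1,0,0],
    [0,1.2,0,0],
    [0,1.3,0,0],
  ],
)

```text
clock: 27.35
position: [0.6308, 0.0032, 0.1206]
ee_rot: [0.0, 0.689, 0.725, 0.0]
contact_force: [-1.9, 0.7, 0.7]
width: 0.0693
gripper_force: 0.8
```

Request:
drive_tool(
  rows=[
    [0,0.04,0,0],
    [0,0.08,0,0],
    [0,0.12,0,0],
    [0,0.16,0,0],
    [0,0.2,0,0],
    [0,0.22,0,0],
    [0,0.24,0,0],
    [0,0.24,0,0],
  ],
)

```text
clock: 28.02
position: [0.6354, 0.0035, 0.1205]
ee_rot: [-0.0, 0.689, 0.725, -0.0]
contact_force: [-2.7, -0.2, 0.1]
width: 0.0689
gripper_force: 0.9
```

```bash
python3 lookb.py 140 155
```

```text
tcp [635.4   3.5 120.5] stand [-33.8  -0.1] 92.91 0.0689 [-2.7 -0.2  0.1]
scene 3281 (array([-35. ,  -0.9]), array([281.5,  77.2]), 89.8) z 148.9 tilt x,y deg [ 0.32 -0.06] xrange at y ends
   y -138 -90 [-67.8   1.6] z 148.9
   y -90 -40 [-68.2 -12.1] z 149.1
   y 40 90 [-69.1   1.9] z 148.9
   y 90 138 [-69.2   1.8] z 148.9
   yext [-140.3  139. ]
top 2247 (array([-37.6,   1.8]), array([ 65.9, 280.3]), 0.27) z 149.7 tilt x,y deg [0.   0.03] xrange at y ends
   y -138 -90 [-68.7  -5.4] z 149.8
   y -90 -40 [-69.4  -6.6] z 149.8
   y 40 90 [-70.2  -6.1] z 149.6
   y 90 138 [-70.3  -7.3] z 149.7
   yext [-137.5  141.3]
```

Request:
drive_tool(
  rows=[
    [0,0.02,0,0],
    [0,0.04,0,0],
    [0,0.06,0,0],
    [0,0.08,0,0],
    [0,0.1,0,0],
    [0,0.12,0,0],
    [0,0.12,0,0],
    [0,0.12,0,0],
  ],
)

```text
clock: 28.78
position: [0.6353, 0.0036, 0.1203]
ee_rot: [-0.002, 0.689, 0.725, -0.003]
contact_force: [-8.8, -1.0, 2.3]
width: 0.0687
gripper_force: 4.2
```

```bash
python3 lookb.py 140 155
```

```text
tcp [635.3   3.6 120.3] stand [-33.9  -0. ] 92.93 0.0687 [-8.8 -1.   2.3]
scene 3286 (array([-33.4,  -1.9]), array([283.2,  75. ]), 89.68) z 148.9 tilt x,y deg [ 0.38 -0.13] xrange at y ends
   y -138 -90 [-68.1   1.9] z 149.1
   y -90 -40 [-68.2  -9.5] z 149.1
   y 40 90 [-69.2   1.5] z 149.0
   y 90 138 [-69.3   2.3] z 148.8
   yext [-140.3  139.1]
top 2251 (array([-37.8,   1.6]), array([ 65.4, 280.9]), 0.31) z 149.7 tilt x,y deg [-0.04  0.05] xrange at y ends
   y -138 -90 [-69.1  -6.1] z 149.7
   y -90 -40 [-69.   -6.5] z 149.6
   y 40 90 [-70.   -6.6] z 149.6
   y 90 138 [-70.5  -7.7] z 149.9
   yext [-137.3  141.4]
```

It has stopped against the walls. One firmer push to settle it, then back off.

Request:
drive_tool(
  rows=[
    [0,0.05,0,0],
    [0,0.1,0,0],
    [0,0.16,0,0],
    [0,0.16,0,0],
    [0,0.16,0,0],
    [0,0.1,0,0],
    [0,0,0,0],
    [0,-0.1,0,0],
  ],
)

```text
clock: 29.55
position: [0.6353, 0.0035, 0.1205]
ee_rot: [-0.0, 0.689, 0.725, -0.0]
contact_force: [-1.1, 0.7, -0.9]
width: 0.0687
gripper_force: 0.4
```

Request:
drive_tool(
  rows=[
    [0,-0.08,0,0],
    [0,-0.14,0,0],
    [0,-0.14,0,0],
    [0,-0.14,0,0],
    [0,-0.14,0,0],
    [0,-0.14,0,0],
    [0,-0.14,0,0],
    [0,-0.14,0,0],
  ],
  grip=71,
)

```text
clock: 30.22
position: [0.6329, 0.0033, 0.1206]
ee_rot: [0.0, 0.689, 0.725, 0.0]
contact_force: [-0.3, -0.1, -0.0]
width: 0.071
gripper_force: 0.0
```

```bash
python3 lookb.py 140 155
```

```text
tcp [632.9   3.3 120.6] stand [-36.3  -0.2] 92.92 0.071 [-0.3 -0.1 -0. ]
scene 3298 (array([-33.7,  -1.4]), array([ 74.8, 282.2]), 0.32) z 148.9 tilt x,y deg [ 0.31 -0.12] xrange at y ends
   y -138 -90 [-68.1   1.6] z 149.1
   y -90 -40 [-68.1 -15.5] z 148.9
   y 40 90 [-69.1   1.7] z 148.9
   y 90 138 [-69.5   2.1] z 149.0
   yext [-140.4  139.1]
top 2238 (array([-37.9,   1.7]), array([ 65.9, 280.4]), 0.33) z 149.7 tilt x,y deg [0.06 0.03] xrange at y ends
   y -138 -90 [-68.9  -5.8] z 149.6
   y -90 -40 [-69.5  -6.9] z 149.6
   y 40 90 [-69.9  -6.5] z 149.7
   y 90 138 [-70.4  -7.8] z 149.7
   yext [-137.5  141.3]
```

Request:
drive_tool(
  rows=[
    [0,0,-0.1,0],
    [0,0,-0.4,0],
    [0,0,-0.9,0],
    [0,0,-1.7,0],
    [0,0,-2.7,0],
    [0,0,-3.7,0],
    [0,0,-4.5,0],
    [0,0,-4.8,0],
  ],
)

```text
clock: 30.98
position: [0.6345, 0.0032, 0.2451]
ee_rot: [0.003, 0.689, 0.725, 0.002]
contact_force: [-0.0, 0.0, -1.0]
width: 0.0708
gripper_force: 0.0
```

Request:
drive_tool(
  rows=[
    [0,-0.3,0,0],
    [0,-1,0,0],
    [0,-2,0,0],
    [0,-3.2,0,0],
    [0,-4.4,0,0],
    [0,-5.4,0,0],
    [0,-6,0,0],
    [0,-6,0,0],
  ],
)

```text
clock: 31.65
position: [0.4778, -0.0039, 0.2394]
ee_rot: [-0.002, 0.689, 0.725, -0.002]
contact_force: [0.3, -0.7, -0.7]
width: 0.0711
gripper_force: 0.0
```

```bash
python3 lookb.py 140 155; python3 look.py | grep -A2 -E "loose|fit"; python3 -c "
from h import *
p,d=eyes.get_image('scene'); cv2.imwrite('pics/f.png',cv2.resize(p[90:330,130:430],None,fx=2.5,fy=2.5,interpolation=cv2.INTER_CUBIC)[:,:,::-1])"
```

```text
tcp [477.8  -3.9 239.4] stand [-191.6   -0.9] 92.9 0.0711 [ 0.3 -0.7 -0.7]
scene 3936 (array([-33.1,   0.4]), array([ 74.1, 279. ]), 0.31) z 148.9 tilt x,y deg [ 0.24 -0.14] xrange at y ends
   y -138 -90 [-67.9   2.2] z 149.0
   y -90 -40 [-68.4   2.8] z 149.1
   y 40 90 [-69.1   1.7] z 148.8
   y 90 138 [-69.5   2.1] z 148.8
   yext [-133.6  139.2]
top 987 (array([-36.9,   1.8]), array([ 65.3, 280.5]), 0.75) z 149.6 tilt x,y deg [-0.21  0.01] xrange at y ends
   y -138 -90 [-29.6  -4.8] z 149.6
   y -90 -40 [-18.6  -4.9] z 149.6
   y 40 90 [-29.9  -5.5] z 149.3
   y 90 138 [-70.6  -7.4] z 149.8
   yext [-136.9  141.7]
scene loose 938 zmax 159.9 zmode 131
  lip 162 (array([-11.,  98.]), array([20.4, 34.4]), 0.14) z 158.1
  seat (array([-92.5,  98.4]), array([50.3, 48.2]), 89.98) z 130.8 pitch/roll deg [-0.25 -0.63]
scene fit 635 zmax 160.4 zmode 131
  lip 114 (array([  -9.1, -100.9]), array([32.8, 19.7]), 80.65) z 158.1
  seat (array([ -90.7, -100.6]), array([47.5, 51.9]), 1.18) z 131.0 pitch/roll deg [-0.02 -0.72]
top loose 370 zmax 625.1 zmode 133
  lip 5 (array([-187.9,   66.8]), array([0.1, 3.4]), 82.07) z 627.4
  seat (array([-93.4, 110. ]), array([45.1, 26.8]), 0.17) z 131.9 pitch/roll deg [-0.25  1.79]
top fit 136 zmax 162.4 zmode 159
  lip 136 (array([-10.6, -98.8]), array([19. , 31.7]), 0.12) z 158.9
  seat (array([-10.6, -98.8]), array([19. , 31.7]), 0.12) z 158.9 pitch/roll deg [-1.06  0.77]
```

View pics/f.png

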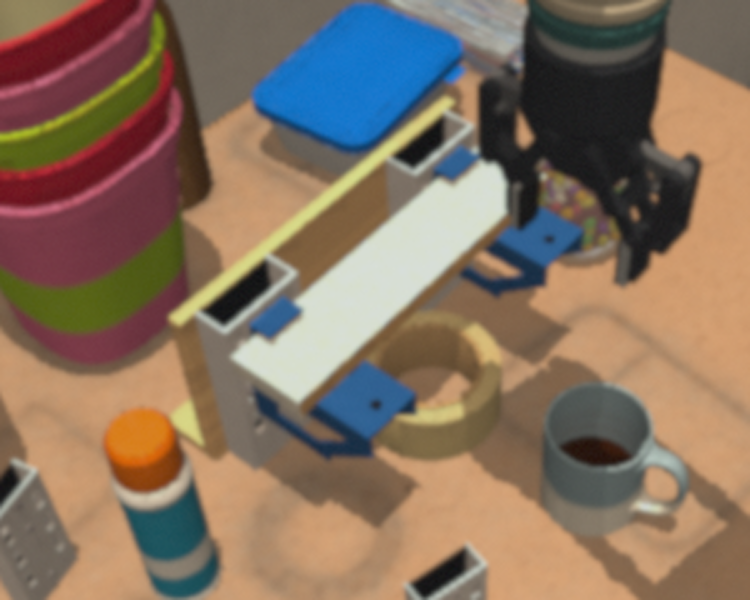

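The board lies under both lips (crop (275,317) and (455,160)), level and centred. The brackets are level with each other, and the 1 mm skew comes from the bracket's own play. The mug, jar, can and tape are where they were.

```bash
python3 -c "
from rig import order
print(order.sign_off())"
```

```text
the job is handed in; nothing more can be done
None
```

The shelf is up and the job is handed in at about 32 s on the robot's clock. The bracket is pressed home level with the fitted one, and the board sits back under both lips, level, centred and within about 0.3° of square. The fingertips turned out to sit about 36 mm farther back than the interface text states, so the first grasp of the bracket closed on air and I corrected for it.

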